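# Shim the jar stirrer level, load it and inch it

## Task

The jar stirrer sags at its far right corner: push the wooden wedge under the rubber foot there until the bubble of the level sits between its two lines, and leave the wedge so. Then stand every sample jar from the blue mat upright on a printed ring of the plate, one to a ring, set the speed lever upright (half speed), and with jars, level and lever all so, hold the inching button down for a good 3 seconds without a break and release it. Finally pull the lever fully back to idle, towards the robot, with the jars still on their rings and the level still centred; leave the beaker, bottle and funnel alone, and let go of everything.

Things in the scene. Friction and masses are not known exactly. Their poses are not given: they have to be found in the camera images.
- stirrer: Fixed grey stand of the jar stirrer, hardly seen under its white plate; nothing of it stands in the wedge's way. Origin on the bench under the plate's centre; x points to the far edge (away from the robot at yaw 0), y to the left edge, z up.
- plate: White stirrer plate on that stand, 240 mm in x, 250 in y, 28 thick, grey top 85 mm above the bench when level. Origin on its hinge along the left edge, 105 mm to +y of the plate's centre and 50 mm above the bench. It rests on a stop, 0.05 rad low on the right, until lifted there. About 6 N weigh on the foot, some 3 N more with jars; pushing the wedge in takes 3 to 15 N.
- foot_pad (a point): Lowest point of the round-ended rubber foot (20 mm diameter) under a dark steel lug at the right edge near the far corner, at x = +60, y = -143 mm from the stirrer's origin. At the start it hangs 5 to 12 mm above the bench (the seized screw is out differently each time); the plate is level once it is 12 mm higher. The wedge goes under it along the stirrer's +y.
- bubble (a joint): White bubble, 14 mm long, on a yellow strip in a black housing (26 x 110 mm, along y, top 98 mm high) at the plate's far edge. Value in m along the stirrer's +y from the middle, 0.5 m per rad of tilt. Positive (to the left): right side too low, push the wedge further in; negative: too far in. Starts near +0.025. Two black lines at +-12 mm: between them is within +-0.005.
- wedge: Plain beech wedge, 190 mm long, 45 wide, loose on the bench. Origin at the middle of its underside; x points to its thin tip (2.5 mm thick at x = +95 mm); the ramp rises evenly, 3 mm per 16 mm, to 32.5 mm thick at x = -65 mm. At the tail stands a grip block 30 mm long (x = -95 to -65), 24 mm wide in y, rising 70 mm above the bench. 0.12 kg. It holds by friction when let go.
- wedge_block (a point): Point in the wedge's grip block at x = -80 mm, 50 mm above its underside: grip here across the 24 mm width (wedge y).
- mat: Thin blue bench mat, 140 x 290 mm, lying flat (no thickness to speak of) on the bench at the near right; origin at its middle, long side along its y.
- jar0: Closed squat glass sample jar with a white cap and paper label, 64 mm diameter, 52 mm tall, 0.18 kg, like the other jars; at the start it stands upright on the blue mat (one of up to three, two or three are present). Origin at the centre of its underside, z up its axis.
- jar1: Closed squat glass sample jar with a white cap and paper label, 64 mm diameter, 52 mm tall, 0.18 kg, like the other jars; at the start it stands upright on the blue mat (one of up to three, two or three are present). Origin at the centre of its underside, z up its axis.
- jar2: Closed squat glass sample jar with a white cap and paper label, 64 mm diameter, 52 mm tall, 0.18 kg, like the other jars; at the start it stands upright on the blue mat (one of up to three, two or three are present). Origin at the centre of its underside, z up its axis.
- spot0 (a point): Centre of a printed black ring (76 mm diameter, flat) on the plate's top, at x = -60, y = -55 mm (near right) from the plate's centre in the stirrer's axes. A jar stands on it when its centre is within 16 mm of this point.
- spot1 (a point): Centre of a printed black ring (76 mm diameter, flat) on the plate's top, at x = -60, y = +55 mm (near left) from the plate's centre in the stirrer's axes. A jar stands on it when its centre is within 16 mm of this point.
- spot2 (a point): Centre of a printed black ring (76 mm diameter, flat) on the plate's top, at x = +15, y = 0 mm (middle) from the plate's centre in the stirrer's axes. A jar stands on it when its centre is within 16 mm of this point.
- control: Fixed grey control box, 130 x 170 mm, 45 mm high; origin at the middle of its underside, x away from the robot at yaw 0. The speed lever stands on its right half (y = -45 mm), the inching button on its left half (y = +45 mm).
- speed (a joint): Angle of the speed lever in rad: 0 idle, leaning to the box's -x (towards the robot), 0.6 upright (half speed), 1.2 full, leaning to +x. It swings about an axis along the box's y, 67 mm above the bench, with light friction (about 1 N at the tip) and stays where it is left.
- speed_tip (a point): Centre of the lever's black ball (26 mm diameter) at the end of its thin steel rod, 80 mm from the hinge axis.
- inch (a joint): How far the inching button is down, in m: 0 out, 0.010 fully down; it counts as held beyond 0.006. A spring pushes it back: 1.5 N to start, 5 N fully down.
- inch_top (a point): Centre of the top of the grey round push button (44 mm diameter), 71 mm above the bench when out; moves down with it.
- beaker: Empty glass beaker, 76 mm rim, 100 tall, at the far left. Leave alone. Origin under its centre.
- reagent: Amber bottle, 64 mm diameter, 150 tall, beyond the stirrer. Leave alone. Origin under its centre.
- funnel: White funnel standing mouth down, 72 mm diameter, 80 tall, beyond the stirrer. Leave alone. Origin under its centre.
- foot: The rubber foot with its screw, as a body; origin at its lowest point (see point foot_pad).

How it is judged (in metres and radians):
On the way, in this order (a step that is already met when the one before it is completed fails the run):
1. The bubble is between the lines, with the foot resting on the wedge (value of joint bubble between -0.005 and 0.005 m and contact force between wedge and foot above 0.5 N), for 0.5 s.
2. Every jar stands upright on a ring of its own, the level still centred (all of step 1 and ((horizontal distance between jar0 and spot0 below 0.016 m and z of jar0 in the frame of spot0 between -0.005 and 0.008 m) or (horizontal distance between jar0 and spot1 below 0.016 m and z of jar0 in the frame of spot1 between -0.005 and 0.008 m) or (horizontal distance between jar0 and spot2 below 0.016 m and z of jar0 in the frame of spot2 between -0.005 and 0.008 m)) and angle between each of jar0, jar1, jar2's own z axis and vertical below 0.12 rad and ((horizontal distance between jar1 and spot0 below 0.016 m and z of jar1 in the frame of spot0 between -0.005 and 0.008 m) or (horizontal distance between jar1 and spot1 below 0.016 m and z of jar1 in the frame of spot1 between -0.005 and 0.008 m) or (horizontal distance between jar1 and spot2 below 0.016 m and z of jar1 in the frame of spot2 between -0.005 and 0.008 m)) and ((horizontal distance between jar2 and spot0 below 0.016 m and z of jar2 in the frame of spot0 between -0.005 and 0.008 m) or (horizontal distance between jar2 and spot1 below 0.016 m and z of jar2 in the frame of spot1 between -0.005 and 0.008 m) or (horizontal distance between jar2 and spot2 below 0.016 m and z of jar2 in the frame of spot2 between -0.005 and 0.008 m)) and linear speed of each of jar0, jar1, jar2, wedge below 0.02 m/s), for 0.3 s.
3. With the jars on their rings, the level centred and the lever upright, the inching button is held down for 3 s (all of step 1 and value of joint inch above 0.006 m and value of joint speed between 0.45 and 0.75 rad and ((horizontal distance between jar0 and spot0 below 0.016 m and z of jar0 in the frame of spot0 between -0.005 and 0.008 m) or (horizontal distance between jar0 and spot1 below 0.016 m and z of jar0 in the frame of spot1 between -0.005 and 0.008 m) or (horizontal distance between jar0 and spot2 below 0.016 m and z of jar0 in the frame of spot2 between -0.005 and 0.008 m)) and angle between each of jar0, jar1, jar2's own z axis and vertical below 0.12 rad and ((horizontal distance between jar1 and spot0 below 0.016 m and z of jar1 in the frame of spot0 between -0.005 and 0.008 m) or (horizontal distance between jar1 and spot1 below 0.016 m and z of jar1 in the frame of spot1 between -0.005 and 0.008 m) or (horizontal distance between jar1 and spot2 below 0.016 m and z of jar1 in the frame of spot2 between -0.005 and 0.008 m)) and ((horizontal distance between jar2 and spot0 below 0.016 m and z of jar2 in the frame of spot0 between -0.005 and 0.008 m) or (horizontal distance between jar2 and spot1 below 0.016 m and z of jar2 in the frame of spot1 between -0.005 and 0.008 m) or (horizontal distance between jar2 and spot2 below 0.016 m and z of jar2 in the frame of spot2 between -0.005 and 0.008 m))), for 3 s.
4. The button is released and the lever is back at idle (value of joint inch below 0.002 m and value of joint speed below 0.12 rad), for 0.2 s.
At the end, for the whole second after the job is handed in: The bubble is within 5 mm of the middle (between the lines) with the foot on the wedge; every jar stands upright within 16 mm of the centre of a ring; the lever is at idle (under 0.12 rad), the button is out, all at rest (all of step 2 and all of step 4); the robot touches nothing.
It fails at once if the empty beaker is shifted by more than 40 mm or tipped over (distance of beaker from where it was at the start of the episode above 0.04 m or angle between beaker's own z axis and vertical above 0.5 rad).
It fails at once if the amber bottle is shifted by more than 40 mm or tipped over (distance of reagent from where it was at the start of the episode above 0.04 m or angle between reagent's own z axis and vertical above 0.5 rad).
It fails at once if the white funnel is shifted by more than 40 mm or tipped over (distance of funnel from where it was at the start of the episode above 0.04 m or angle between funnel's own z axis and vertical above 0.5 rad).
Of jar0, jar1, jar2 only 2 to 3 are there at a start; the rules pass over those that are not, and their reading is None.
At some moment in a run one of jar0, jar1, jar2, wedge may be knocked a few centimetres aside while the robot is not near it.
It also fails if it takes over 210 s, if anything falls off the work surface, if the arm or the gripper's body presses on something with over 40 N, if the wrist force passes 120 N, or if a joint passes its speed limit or range.

## Robot

A 6-joint arm with a two-finger parallel gripper is mounted at the origin on the work surface. World frame = base frame: x ahead of the robot, y to its left, z up, the work surface at z = 0. Lengths are in mm, angles in rad, forces in N, time in s.
With the tool pointing down it reaches from about 275 to 725 mm from the base axis. Payload 5.6 kg.
Tool frame: the origin (TCP) lies midway between the tips of the shut fingers; the grasp point (between the pads) lies 19 mm behind it; z points along the fingers, y is the line along which they close (so a half turn about z gives the same grasp; the last joint's range is limited). The gripper opens to 85 mm and grips with 20 to 120 N. Pads are 22 mm wide; open, the fingers measure 114 mm over their backs; the gripper's body (76 mm by 85 mm) begins 54 mm behind the grasp point. The pads swing forward as they close: fully open they stand 13 mm farther back than shut.
Start: joints at [-1.055, 0.255, 0.108, 0, -1.424, -0.285], TCP at [125.837, -535.405, 231.283] pointing down, gripper open.
Joint ranges: [-2.95, 2.95], [-1.21, 1.97], [-1.09, 1.5], [-2.87, 1.71], [-2.94, -0.07], [-3.05, 3.05]. Speed limits (rad/s): [2.57, 2.57, 3.14, 3.14, 3.14, 3.14].

## Interface

Orientations are given as a unit quaternion [x, y, z, w].
In Python, from plant import env gives the robot as it stands.
- The arm moves only by the shell command python3 drive.py FILE [FORCE], which reads ROWS from the file FILE. ROWS is a JSON list of rows, 1 to 5 of them, each of 7 numbers: dx, dy, dz in shares of the most that a row can go, 1 being 62.5 mm, then a rotation vector rx, ry, rz in fractions of the full range, 1 being pi/2 rad, then the finger opening in mm; each row shifts and turns the commanded pose from where the row before left it, along the tool's axes as they then stand; what a row does not reach is not made up. A row lasts 1/8 s, in which the tool goes at most 62.5 mm and 0.188 rad, less where a joint would pass 70% of its speed; a pose out of reach is approached as far as the arm can. The fingers move at their own pace and stop on an object; FORCE is the grip in N (left out, the last holds). Time passes only in rows, so rows that do not move let the fingers close. It prints the time, the measured TCP pose, the force, the opening and the grip force at its end. Input that does not fit is refused with a message, and nothing moves.
- env.observe(): the state, without advancing time (a new reading comes with each control period).
- env.snapshot(name): name is "side" or "top"; returns a dict with "img" (480x640x3 uint8, red, green, blue), "vfov" (degrees; the focal length in pixels is half the picture's height over the tangent of half this angle, whatever the lens; pixels are square), "cx", "cy" (the principal point, pixels), "position" and "attitude" of the camera in the world. Camera axes: x right, y down, z forward; pixel columns grow to the right and rows downward; lengths in mm; the calibration is good to about 2 mm. A picture is of the moment at which its call begins. There is no depth.
- env.hand_in(): hands the job in; it is judged then, once.
The state is a dict: "time_s": time; "joint_positions": joint angles; "joint_vel": joint speeds; "effort": joint torques, N m; "ee_pos": TCP position; "tool_rot": TCP orientation; "ft_force": force on the tool from outside, world axes, zero at the start; "wrist_torque": the same for the moment, N m; "grip_width": finger opening in mm; "grasp_force": force on a finger pad.
Only numpy, scipy, OpenCV 4.12 (cv2) and the standard library are available. Lean on these libraries where they do the work, as an engineer would, in place of code of your own. Each camera call takes 0.05 s, during which the arm holds its last target. There are 200 camera calls.

## Working session

There is one attempt and no reset: what is moved stays moved. The work goes in short steps, Python scripts to look and compute and a shell command to move; the robot and the scene stay as the last step left them, time stands still between calls to the robot, and variables do not carry over. Pictures are saved under pics/ and viewed, at most 14 in all, crops included, and the job is handed in when it is done.

```bash
ls; mkdir -p pics; python3 - <<'E'
from plant import env
import cv2
o=env.observe(); print(o)
for n in ("side","top"):
    s=env.snapshot(n); cv2.imwrite(f"pics/{n}0.png",s["img"][:,:,::-1]); print(n,{k:v for k,v in s.items() if k!="img"})
E
```

```text
drive.py
pics
plant.py
{'time_s': 0.0, 'joint_positions': array([-1.05539284e+00,  2.55713827e-01,  1.06956541e-01, -4.64191959e-04,
       -1.42392055e+00, -2.84612958e-01]), 'joint_vel': array([ 0.00134155, -0.00065687, -0.00171341, -0.00145268, -0.00083654,
       -0.00099529]), 'effort': array([-1.27745912e-03, -3.86636531e+01,  2.37942713e+01,  5.36519855e+00,
       -6.01659078e-03, -1.02686209e-05]), 'ee_pos': array([ 125.74308813, -534.89453201,  230.39592136]), 'tool_rot': array([-1.15105324e-01,  9.93352821e-01,  9.55890217e-04, -1.54912591e-04]), 'ft_force': array([-0.67215603,  0.45046575, -0.10176937]), 'wrist_torque': array([ 0.01166053, -0.00469459, -0.04273892]), 'grasp_force': 0.0, 'grip_width': 85.67575427364608}
side {'vfov': 52.39651491256965, 'cx': 315.1305665720445, 'cy': 234.74214985164275, 'position': array([-22.86217028, 652.9485836 , 830.51856959]), 'attitude': array([-0.32047366,  0.84497743, -0.39574269,  0.16339371])}
top {'vfov': 48.36269306331611, 'cx': 319.5418341061272, 'cy': 234.73041025161274, 'position': array([ 420.79090019,   22.03854539, 1195.02781406]), 'attitude': array([-0.70230008,  0.70870715, -0.04764278,  0.04731747])}
```

View pics/side0.png

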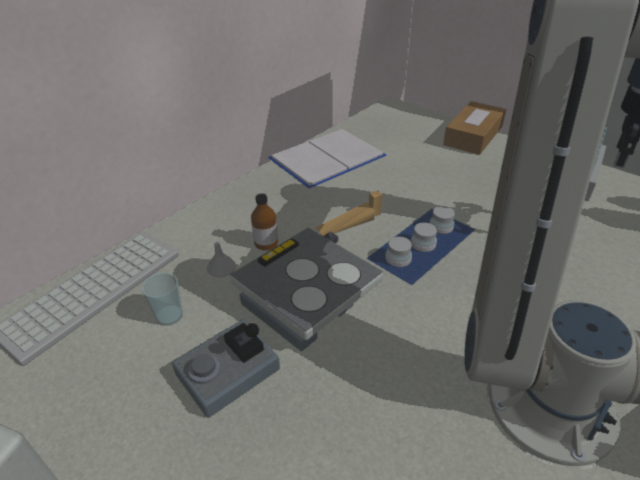

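View pics/top0.png

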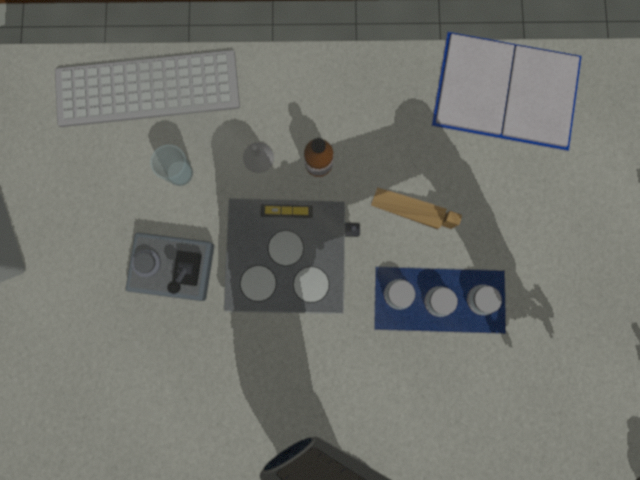

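Side view: plate with rings around (310,285), wedge with block at (376,203), three jars (399,250), (424,236), (443,219), control box at (225,365). Top view: jars (400,293), (441,300), (486,298), wedge tip (375,198) to block (453,219), lug (352,229), bubble housing (287,211), lever ball (174,288), button (146,260). Enlarged crops come next so I can pick pixels precisely.

```bash
cat > h.py <<'E'
import numpy as np, cv2
from scipy.spatial.transform import Rotation as R
from plant import env
def snap(n):
    return env.snapshot(n)
def ray(s,uv):
    f=240/np.tan(np.radians(s["vfov"])/2)
    d=R.from_quat(s["attitude"]).apply([(uv[0]-s["cx"])/f,(uv[1]-s["cy"])/f,1.])
    return np.array(s["position"]),d/np.linalg.norm(d)
def onz(s,uv,z):
    p,d=ray(s,uv); return p+d*(z-p[2])/d[2]
def tri(s1,a,s2,b):
    p,d=ray(s1,a);q,e=ray(s2,b)
    t=np.linalg.lstsq(np.c_[d,-e],q-p,rcond=None)[0]
    x,y=p+t[0]*d,q+t[1]*e
    return (x+y)/2,np.linalg.norm(x-y)
def proj(s,P):
    f=240/np.tan(np.radians(s["vfov"])/2)
    c=R.from_quat(s["attitude"]).inv().apply(np.asarray(P,float)-s["position"])
    return np.array([s["cx"]+f*c[0]/c[2],s["cy"]+f*c[1]/c[2]])
def crop(s,x,y,w,h,k,name):
    cv2.imwrite(f"pics/{name}.png",cv2.resize(s["img"][y:y+h,x:x+w,::-1],None,fx=k,fy=k,interpolation=cv2.INTER_CUBIC))
E
python3 - <<'E'
from h import *
import pickle
T=snap("top");S=snap("side"); pickle.dump((T,S),open("s0.pkl","wb"))
crop(T,360,180,160,120,5,"tc1"); crop(T,120,190,240,130,3.3,"tc2"); crop(S,160,185,320,235,2.5,"sc1")
E
```

```text
(no output)
```

View pics/tc1.png

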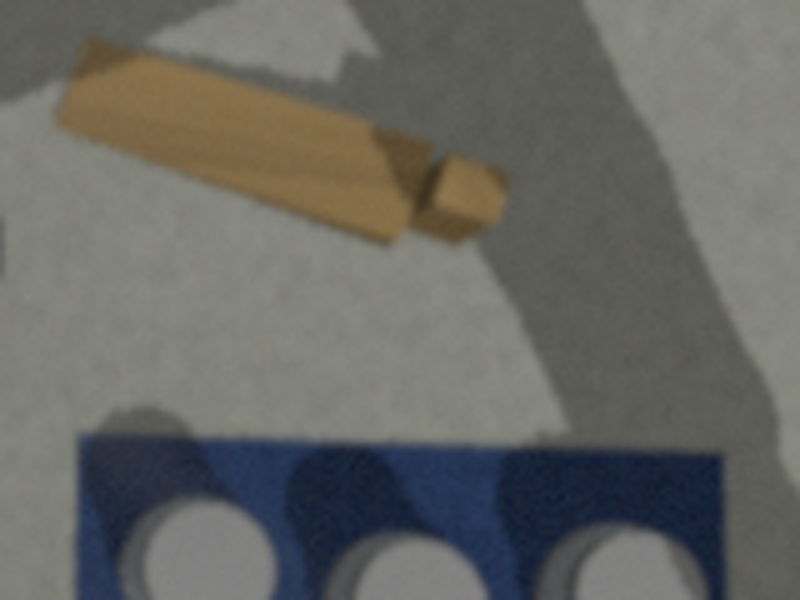

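View pics/tc2.png

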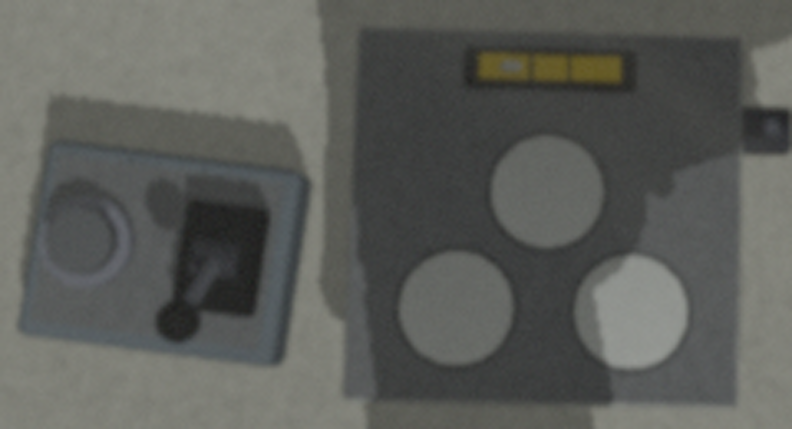

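View pics/sc1.png

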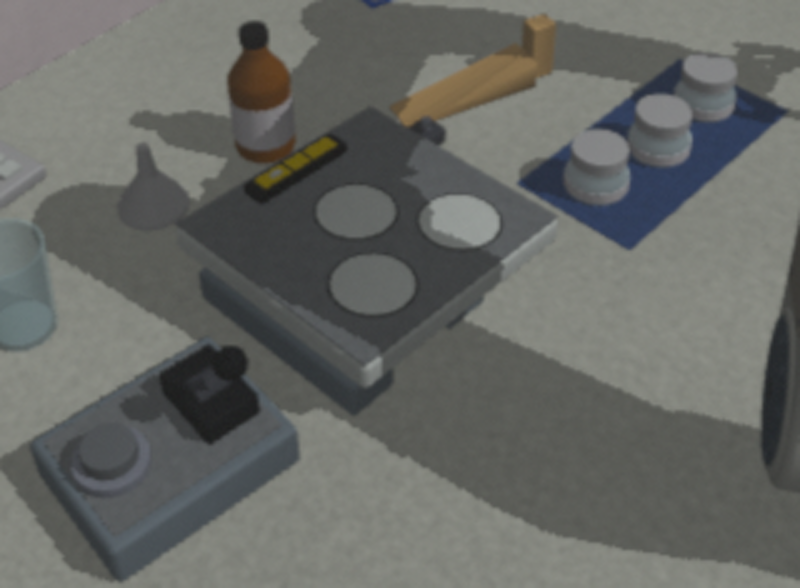

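Crops show: the bubble at tc2 (511,67), left of its lines (531 and 571); rings at (547,192), (457,308), (632,311); lug (767,131); lever ball (178,321); button (82,240). In tc1 the block top is around (470,190) and the wedge tip runs from (90,38) to (58,125). In sc1 the cap tops are (600,147), (664,112), (709,70).

```bash
cat > m0.py <<'E'
from h import *
import pickle
T,S=pickle.load(open("s0.pkl","rb"))
t1=lambda x,y:((x+.5)/5-.5+360,(y+.5)/5-.5+180)
t2=lambda x,y:((x+.5)/3.3-.5+120,(y+.5)/3.3-.5+190)
s1=lambda x,y:((x+.5)/2.5-.5+160,(y+.5)/2.5-.5+185)
np.set_printoptions(precision=1,suppress=True)
for n,a,b in [("spot2",t2(547,192),s1(357,211)),("spot1",t2(457,308),s1(373,284)),("spot0",t2(632,311),s1(460,221)),
 ("ball",t2(178,321),s1(232,362)),("button",t2(82,240),s1(108,443)),("block",t1(470,190),s1(541,20)),
 ("bubblehousing",t2(551,69),s1(297,167)),("lug",t2(767,131),s1(432,130))]:
    print(n,*tri(T,a,S,b))
# caps: top image
hsv=cv2.cvtColor(T["img"],cv2.COLOR_RGB2HSV)
for s,box in ((T,(378,270,130,60)),):
    x,y,w,h=box; g=s["img"][y:y+h,x:x+w].astype(int)
    m=((g[:,:,2]-g[:,:,0])<12)&(g.min(2)>100); m=m.astype(np.uint8)
    n,l,st,c=cv2.connectedComponentsWithStats(m)
    for i in range(1,n):
        if st[i,4]>150:
            u=c[i]+[x,y]; k=(l==i).astype(np.uint8); (cx,cy),r=cv2.minEnclosingCircle(cv2.findContours(k,0,1)[0][0].astype(np.float32))
            print("cap",u,st[i],(cx+x,cy+y),r, onz(T,u,52))
for a in ((600,146),(664,111),(709,70)): print("cap side on 52",onz(S,s1(*a),52))
print("wedge tip corners",onz(T,t1(90,38),2.5),onz(T,t1(58,125),2.5),"shoulder",onz(T,t1(432,148),32.5),onz(T,t1(390,243),32.5))
print("block top corners",[onz(T,t1(*p),70) for p in ((447,155),(508,180),(497,225),(432,205))])
print("plate",[onz(T,t2(*p),85) for p in ((360,30),(740,40),(735,404),(345,397))])
print("control top",[onz(T,t2(*p),45) for p in ((50,143),(307,180),(278,364),(20,333))])
print("mat",[onz(T,t1(*p),0) for p in ((80,435),(722,453))])
E
python3 m0.py
```

```text
spot2 [544.7  92.9  80. ] 0.5228780636544481
spot1 [471.9 149.7  81.7] 1.4670416847727645
spot0 [469.1  39.5  76.3] 0.8290022286787591
ball [462.8 310.3 134.6] 0.10557167179533798
button [518.6 391.7  70.5] 3.388888245731089
block [ 606.7 -265.    72.1] 0.31549946268488405
bubblehousing [623.2  90.1  85.5] 0.9852915032442096
lug [582.6 -50.3  64.2] 5.084971315283071
cap [401.1 294.2] [ 11  11  26  28 568] (400.35643577575684, 294.46534729003906) 14.243634223937988 [ 446.2 -151.4   52. ]
cap [486.4 300.6] [ 94  17  29  27 534] (484.91832733154297, 300.9521903991699) 15.22016429901123 [ 431.1 -332.    52. ]
cap [443.2 301.6] [ 52  18  27  28 573] (441.9090919494629, 302.3181800842285) 14.737818717956543 [ 429.7 -240.2   52. ]
cap side on 52 [ 448.9 -151.4   52. ]
cap side on 52 [ 431.2 -238.9   52. ]
cap side on 52 [ 432.7 -328.8   52. ]
wedge tip corners [ 690.1 -112.5    2.5] [649.9 -97.1   2.5] shoulder [ 632.3 -259.1   32.5] [ 590.1 -238.9   32.5]
block top corners [array([ 622.4, -256.3,   70. ]), array([ 611.4, -281.9,   70. ]), array([ 592. , -276.3,   70. ]), array([ 600.8, -249. ,   70. ])]
plate [array([649.4, 212.2,  85. ]), array([640.7, -31.3,  85. ]), array([410. , -24.6,  85. ]), array([416.5, 218.3,  85. ])]
control top [array([583.8, 422.1,  45. ]), array([557.7, 252.4,  45. ]), array([437.9, 269.1,  45. ]), array([459.4, 436.9,  45. ])]
mat [array([ 509.3, -104.1,    0. ]), array([ 498.6, -391. ,    0. ])]
```

The manual's scale: shifts go in shares of 62.5 mm and turns go in shares of pi/2 rad. Converting my numbers, -0.16 rad / 1.5708 = -0.1019.

```bash
cat > go.py <<'E'
# usage: go.py X Y Z YAW(tool y axis, deg): remaining shift in tool axes and turn
import sys
from h import *
np.set_printoptions(precision=1,suppress=True)
a=list(map(float,sys.argv[1:])); o=env.observe(); r=R.from_quat(o["tool_rot"]); y=r.apply([0,1,0])
yaw=np.degrees(np.arctan2(y[1],y[0]))
w=np.radians(a[3]); tgt=R.from_matrix(np.c_[[-np.sin(w),np.cos(w),0],[np.cos(w),np.sin(w),0],[0,0,-1.]])
print("tcp",o["ee_pos"],"yaw %.1f"%yaw,"shift now",r.inv().apply(np.array(a[:3])-o["ee_pos"]),"shift after turn",tgt.inv().apply(np.array(a[:3])-o["ee_pos"]),"turn",np.round((r.inv()*tgt).as_rotvec(),4),"t %.1f"%o["time_s"])
E
echo '[[0,0,0,0,0,-0.1019,85],[0,0,0,0,0,-0.1019,85],[0,0,0,0,0,-0.1019,85],[0,0,0,0,0,-0.1019,85],[0,0,0,0,0,-0.1019,85]]' > mv.in && python3 drive.py mv.in 60
echo '[[0,0,0,0,0,-0.1019,85],[0,0,0,0,0,0,85]]' > mv.in && python3 drive.py mv.in
python3 go.py 605.5 -267 120 158.7
```

```text
time_s: 0.82
ee_pos: [125.8, -535.2, 231.0]
tool_rot: [-0.495, 0.869, 0.0, 0.0]
ft_force: [0.8, 0.6, 0.2]
grip_width: 84.7
grasp_force: 0.0
time_s: 1.08
ee_pos: [125.8, -535.3, 231.1]
tool_rot: [-0.56, 0.828, 0.0, 0.0]
ft_force: [0.9, -0.0, 0.4]
grip_width: 85.2
grasp_force: 0.0
tcp [ 125.8 -535.3  231.1] yaw 158.1 shift now [-427.6 -345.4  111.1] shift after turn [-424.2 -349.5  111.1] turn [ 0.  0. -0.] t 1.1
```

In the tool's units: -43 mm is -0.688, -35 mm is -0.56.

```bash
echo '[[-0.688,-0.56,0,0,0,0,85],[-0.688,-0.56,0,0,0,0,85],[-0.688,-0.56,0,0,0,0,85],[-0.688,-0.56,0,0,0,0,85],[-0.688,-0.56,0,0,0,0,85]]' > mv.in && python3 drive.py mv.in >/dev/null
echo '[[-0.688,-0.56,0.24,0,0,0,85],[-0.688,-0.56,0.24,0,0,0,85],[-0.688,-0.56,0.32,0,0,0,85],[-0.688,-0.56,0.32,0,0,0,85],[-0.64,-0.48,0.656,0,0,0,85]]' > mv.in && python3 drive.py mv.in
echo '[[0,0,0,0,0,0,85],[0,0,0,0,0,0,85]]' > mv.in && python3 drive.py mv.in >/dev/null
python3 go.py 606 -266 34 158.7
```

```text
time_s: 2.33
ee_pos: [605.9, -266.9, 122.3]
tool_rot: [-0.559, 0.829, -0.002, 0.001]
ft_force: [0.4, -0.2, 0.5]
grip_width: 84.8
grasp_force: 0.0
tcp [ 603.2 -267.9  121.7] yaw 158.1 shift now [-2.9 -1.9 87.7] shift after turn [-2.8 -1.9 87.7] turn [ 0. -0. -0.] t 2.6
```

In the tool's units: 29 mm is 0.464, -3 mm is -0.048.

```bash
echo '[[-0.048,-0.032,0.464,0,0,0,85],[0,0,0.464,0,0,0,85],[0,0,0.464,0,0,0,85],[0,0,0,0,0,0,85],[0,0,0,0,0,0,20]]' > mv.in && python3 drive.py mv.in >/dev/null
echo '[[0,0,0,0,0,0,20],[0,0,0,0,0,0,20],[0,0,0,0,0,0,20],[0,0,0,0,0,0,20]]' > mv.in && python3 drive.py mv.in
python3 go.py 581 -265 38 178.4
python3 - <<'E'
from h import *
T=snap("top"); crop(T,340,180,160,120,5,"g1")
E
```

```text
time_s: 3.7
ee_pos: [606.8, -266.0, 35.7]
tool_rot: [-0.561, 0.828, -0.001, 0.0]
ft_force: [0.7, -0.0, 5.5]
grip_width: 22.8
grasp_force: 59.6
tcp [ 606.8 -266.    35.7] yaw 158.2 shift now [ 8.7 24.3 -2.3] shift after turn [-0.2 25.8 -2.3] turn [-0.  -0.  -0.4] t 3.7
```

View pics/g1.png

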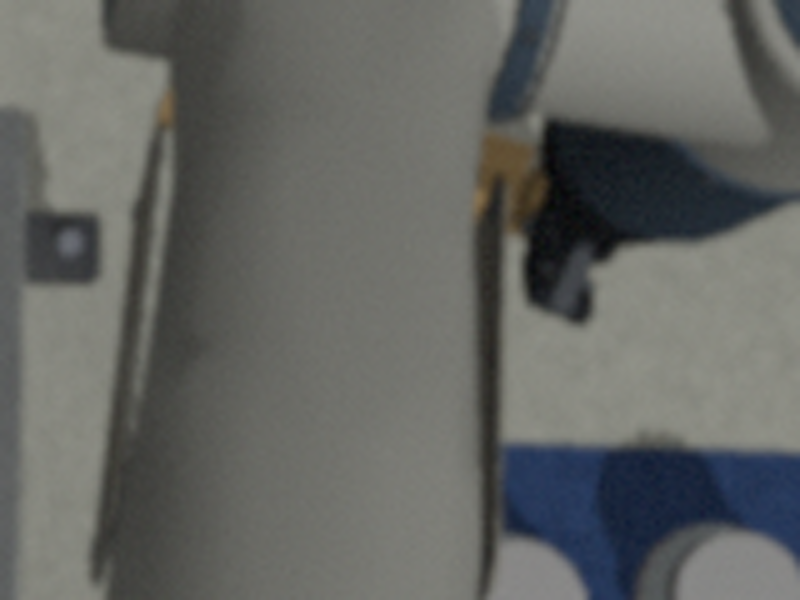

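The view shows the block held in the fingers (width 22.8, 60 N), with the arm covering most of the wedge; the lug screw is visible at crop (70,243).

In the tool's units: -6 mm is -0.096, -0.118 rad / 1.5708 = -0.0751.

```bash
echo '[[0,0,-0.096,0,0,0,20],[0,0,0,0,0,-0.0751,20],[0,0,0,0,0,-0.0751,20],[0,0,0,0,0,-0.0745,20],[0,0,0,0,0,0,20]]' > mv.in && python3 drive.py mv.in >/dev/null
python3 go.py 580.6 -260 36 178.4
```

```text
tcp [ 605.7 -265.4   40.1] yaw 178.4 shift now [-4.7 25.2  4.1] shift after turn [-4.7 25.2  4.1] turn [ 0.  0. -0.] t 4.4
```

In the tool's units: 12.6 mm is 0.2016, 4.5 mm is 0.072.

```bash
echo '[[0,0.2016,0,0,0,0,20],[-0.08,0.2016,0,0,0,0,20],[0,0,0.072,0,0,0,20],[0,0,0,0,0,0,20],[0,0,0,0,0,0,20]]' > mv.in && python3 drive.py mv.in
python3 - <<'E'
from h import *
T=snap("top"); crop(T,240,170,200,130,4,"g2")
S=snap("side"); crop(S,250,180,200,130,4,"g2s")
E
```

```text
time_s: 5.0
ee_pos: [581.3, -260.1, 36.0]
tool_rot: [-0.697, 0.717, 0.0, -0.0]
ft_force: [0.4, -0.7, -0.9]
grip_width: 23.3
grasp_force: 59.1
```

View pics/g2s.png

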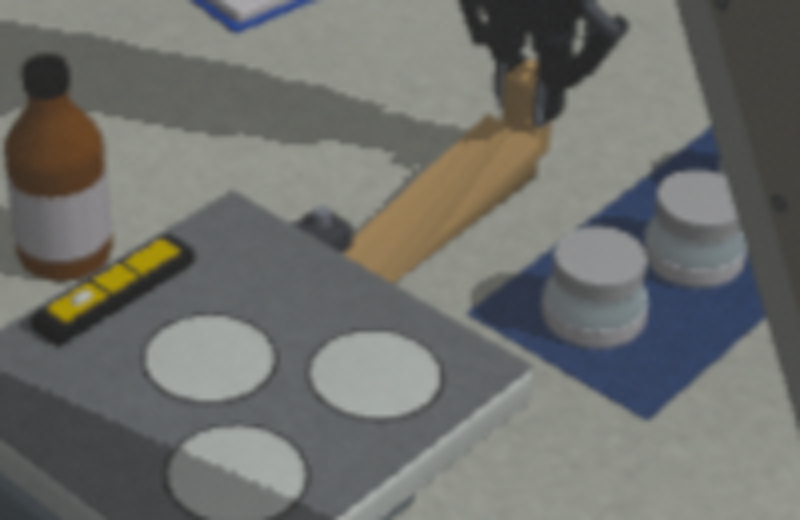

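Side crop: bubble at (85,297), left of centre; the wedge points straight at the foot (about 340,235), and the fingers hold the block. I'll automate the bubble reading next.

In the tool's units: -10 mm is -0.16.

```bash
cat > bub.py <<'E'
from h import *
C=np.array([530.2,93.1]); yw=-0.028; X=np.array([np.cos(yw),np.sin(yw)]); Y=np.array([-X[1],X[0]])
def bubble(s):
    P=proj(s,[*(C+107*X),95]).astype(int); x0,y0=P-35; im=s["img"][y0:y0+70,x0:x0+70]
    h=cv2.cvtColor(im,cv2.COLOR_RGB2HSV)
    m=((h[...,0]>18)&(h[...,0]<35)&(h[...,1]>150)&(h[...,2]>60)).astype(np.uint8)
    if m.sum()<20: return None
    hull=np.zeros_like(m); cv2.fillConvexPoly(hull,cv2.convexHull(cv2.findNonZero(m)),1)
    def yc(u): return (onz(s,u+[x0,y0],97)[:2]-C)@Y
    pts=np.argwhere(hull)[:,::-1]; ys=np.array([yc(p) for p in pts])
    inn=cv2.erode(hull,np.ones((2,2),np.uint8)); v=np.argwhere(inn)[:,::-1]
    w=np.array([max(0,120-int(h[p[1],p[0],1]))*(h[p[1],p[0],2]>90) for p in v],float)
    yb=np.array([yc(p) for p in v])
    return dict(val=round((yb@w)/(w.sum()+1e-9)-(ys.max()+ys.min())/2,1),len=round(ys.max()-ys.min(),1),w=w.sum())
if __name__=="__main__":
    for n in("top","side"): print(n,bubble(snap(n)))
    o=env.observe(); print(np.round(o["ee_pos"],1),np.round(o["ft_force"],1),round(o["time_s"],1))
E
python3 bub.py
echo '[[-0.16,0,0,0,0,0,20],[-0.16,0,0,0,0,0,20],[-0.16,0,0,0,0,0,20],[-0.16,0,0,0,0,0,20],[-0.16,0,0,0,0,0,20]]' > mv.in && python3 drive.py mv.in 80
python3 bub.py
```

```text
top {'val': np.float64(23.8), 'len': np.float64(87.8), 'w': np.float64(1704.0)}
side {'val': np.float64(23.7), 'len': np.float64(88.7), 'w': np.float64(817.0)}
[ 581.2 -260.    36. ] [-0.1  0.4 -1.2] 5.2
time_s: 5.82
ee_pos: [582.5, -209.2, 36.2]
tool_rot: [-0.698, 0.717, -0.0, 0.0]
ft_force: [-0.3, -0.8, -0.5]
grip_width: 22.9
grasp_force: 79.8
top {'val': np.float64(24.1), 'len': np.float64(87.7), 'w': np.float64(1694.0)}
side {'val': np.float64(23.7), 'len': np.float64(88.7), 'w': np.float64(816.0)}
[ 582.6 -208.9   36.2] [ 0.8 -1.7 -0.8] 5.9
```

In the tool's units: -8 mm is -0.128, -7 mm is -0.112.

```bash
echo '[[-0.128,0,0,0,0,0,20],[-0.128,0,0,0,0,0,20],[-0.112,0,0,0,0,0,20],[-0.112,0,0,0,0,0,20],[0,0,0,0,0,0,20]]' > mv.in && python3 drive.py mv.in 80
python3 bub.py
```

```text
time_s: 6.55
ee_pos: [583.3, -180.1, 36.2]
tool_rot: [-0.698, 0.716, -0.0, -0.0]
ft_force: [1.5, -3.0, -2.2]
grip_width: 23.0
grasp_force: 79.9
top {'val': np.float64(19.7), 'len': np.float64(81.6), 'w': np.float64(1626.0)}
side {'val': np.float64(21.8), 'len': np.float64(88.7), 'w': np.float64(872.0)}
[ 583.3 -180.1   36.1] [ 1.  -1.9 -2.6] 6.7
```

In the tool's units: -9 mm is -0.144.

```bash
echo '[[-0.144,0,0,0,0,0,20],[-0.144,0,0,0,0,0,20],[-0.144,0,0,0,0,0,20],[-0.144,0,0,0,0,0,20],[0,0,0,0,0,0,20]]' > mv.in && python3 drive.py mv.in 80
python3 bub.py
```

```text
time_s: 7.28
ee_pos: [584.0, -143.8, 35.9]
tool_rot: [-0.697, 0.717, 0.0, 0.0]
ft_force: [0.7, -1.7, -3.8]
grip_width: 23.2
grasp_force: 79.8
top {'val': np.float64(-32.2), 'len': np.float64(23.2), 'w': np.float64(0.0)}
side {'val': np.float64(9.5), 'len': np.float64(91.3), 'w': np.float64(970.0)}
[ 584.  -143.8   35.8] [ 0.1 -0.7 -2.9] 7.4
```

In the tool's units: -8 mm is -0.128.

```bash
echo '[[-0.128,0,0,0,0,0,20],[-0.128,0,0,0,0,0,20],[-0.128,0,0,0,0,0,20],[0,0,0,0,0,0,20]]' > mv.in && python3 drive.py mv.in 80
python3 bub.py
```

```text
time_s: 7.88
ee_pos: [584.6, -119.7, 35.8]
tool_rot: [-0.697, 0.717, 0.0, -0.0]
ft_force: [0.1, -0.9, -3.5]
grip_width: 23.0
grasp_force: 79.7
top None
side {'val': np.float64(-0.3), 'len': np.float64(93.1), 'w': np.float64(875.0)}
[ 584.6 -119.7   35.8] [ 0.   0.2 -4.9] 8.0
```

In the tool's units: -45 mm is -0.72, -25 mm is -0.4.

```bash
echo '[[0,0,0,0,0,0,50],[0,0,0,0,0,0,50],[0,0,0,0,0,0,50],[0,0,-0.4,0,0,0,50],[0,0,-0.72,0,0,0,85]]' > mv.in && python3 drive.py mv.in 40
echo '[[0,0,-0.8,0,0,0,85],[0.64,0.48,0,0,0,0,85],[0.96,0.16,0,0,0,0,85],[0.96,0,0,0,0,0,85],[0,0,0,0,0,0,85]]' > mv.in && python3 drive.py mv.in
python3 bub.py
python3 - <<'E'
from h import *
T=snap("top"); crop(T,260,180,260,160,3,"g3")
S=snap("side"); crop(S,240,180,240,160,3.3,"g3s")
E
```

```text
time_s: 8.6
ee_pos: [583.6, -119.9, 105.3]
tool_rot: [-0.697, 0.717, 0.002, -0.001]
ft_force: [-0.0, 0.1, 0.9]
grip_width: 66.9
grasp_force: 0.0
time_s: 9.22
ee_pos: [539.7, -282.5, 155.9]
tool_rot: [-0.696, 0.718, -0.0, -0.0]
ft_force: [-0.2, 0.3, -0.4]
grip_width: 85.0
grasp_force: 0.0
top {'val': np.float64(27.3), 'len': np.float64(29.5), 'w': np.float64(0.0)}
side {'val': np.float64(0.6), 'len': np.float64(91.6), 'w': np.float64(851.0)}
[ 540.3 -279.4  156. ] [-0.1  0.5  0.4] 9.3
```

View pics/g3s.png

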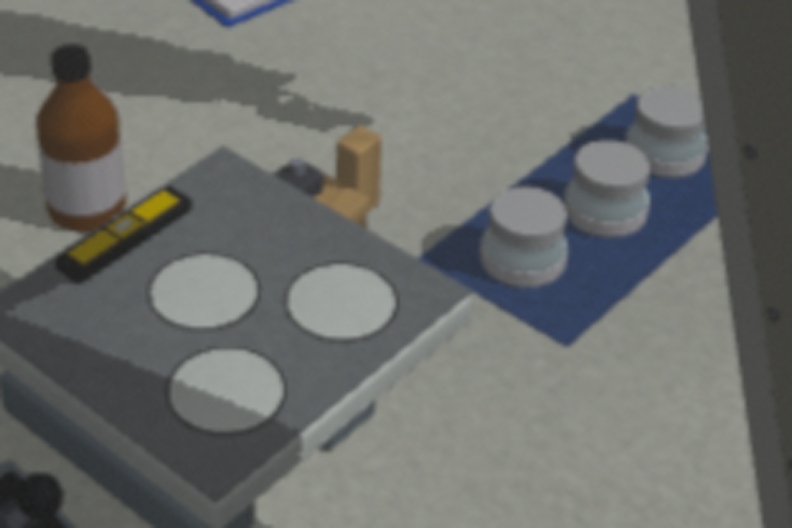

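The bubble sits between its lines at crop (125,225), the wedge stands under the foot, and the three jars are unmoved at (525,235), (608,190), (668,130).

```bash
python3 go.py 447.5 -151.4 80 178.4
```

```text
tcp [ 540.8 -278.2  156.2] yaw 178.5 shift now [-124.3   96.6   76.2] shift after turn [-124.1   96.8   76.2] turn [-0.  0.  0.] t 9.4
```

In the tool's units: -42 mm is -0.672, -41 mm is -0.656.

```bash
echo '[[-0.656,0.512,0,0,0,0,85],[-0.656,0.512,0.32,0,0,0,85],[-0.672,0.528,0.48,0,0,0,85],[0,0,0,0,0,0,85]]' > mv.in && python3 drive.py mv.in >/dev/null; echo '[[0,0,0,0,0,0,85]]' > mv.in && python3 drive.py mv.in >/dev/null
python3 go.py 447.5 -151.4 6 178.4
```

```text
tcp [ 447.8 -151.5  107. ] yaw 178.6 shift now [ -0.1   0.4 101. ] shift after turn [ -0.1   0.3 101. ] turn [-0. -0.  0.] t 10.1
```

In the tool's units: 40 mm is 0.64, 20 mm is 0.32.

```bash
echo '[[0,0,0.64,0,0,0,85],[0,0,0.64,0,0,0,85],[0,0,0.32,0,0,0,85],[0,0,0,0,0,0,85],[0,0,0,0,0,0,55]]' > mv.in && python3 drive.py mv.in 30
echo '[[0,0,0,0,0,0,55],[0,0,0,0,0,0,55],[0,0,0,0,0,0,55]]' > mv.in && python3 drive.py mv.in 30
echo '[[0,0,-0.48,0,0,0,55],[0,0,-0.8,0,0,0,55],[0,0,-0.96,0,0,0,55],[0,0,0,0,0,0,55]]' > mv.in && python3 drive.py mv.in 30
python3 go.py 545.2 92.7 150 178.4
```

```text
time_s: 10.68
ee_pos: [448.8, -152.6, 7.5]
tool_rot: [-0.698, 0.717, -0.001, 0.001]
ft_force: [-0.1, -0.8, -0.2]
grip_width: 69.1
grasp_force: 0.0
time_s: 11.05
ee_pos: [448.6, -152.6, 7.8]
tool_rot: [-0.698, 0.716, -0.002, 0.001]
ft_force: [-0.3, 1.1, 5.8]
grip_width: 61.8
grasp_force: 33.0
time_s: 11.55
ee_pos: [450.2, -152.8, 151.5]
tool_rot: [-0.698, 0.716, -0.004, 0.004]
ft_force: [0.2, 0.3, -2.7]
grip_width: 62.0
grasp_force: 34.6
tcp [ 450.2 -152.8  151.5] yaw 178.5 shift now [-247.9  -88.4    2.2] shift after turn [-248.   -88.1    1.5] turn [-0. -0.  0.] t 11.6
```

In the tool's units: -50 mm is -0.8, -48 mm is -0.768.

```bash
echo '[[-0.8,-0.288,0,0,0,0,55],[-0.8,-0.288,0,0,0,0,55],[-0.8,-0.288,0,0,0,0,55],[-0.8,-0.288,0,0,0,0,55],[-0.768,-0.272,0,0,0,0,55]]' > mv.in && python3 drive.py mv.in 30 >/dev/null
echo '[[0,0,0,0,0,0,55],[0,0,0,0,0,0,55]]' > mv.in && python3 drive.py mv.in
python3 go.py 545.2 92.7 94 178.4
```

```text
time_s: 12.42
ee_pos: [541.8, 93.1, 145.2]
tool_rot: [-0.698, 0.716, 0.001, -0.001]
ft_force: [0.2, -0.7, -1.6]
grip_width: 61.4
grasp_force: 34.6
tcp [541.8  93.1 145.2] yaw 178.5 shift now [ 0.2 -3.5 51.1] shift after turn [ 0.3 -3.4 51.2] turn [ 0. -0.  0.] t 12.4
```

In the tool's units: 25 mm is 0.4, 20 mm is 0.32.

```bash
echo '[[0,-0.056,0.4,0,0,0,55],[0,0,0.32,0,0,0,55],[0,0,0.08,0,0,0,55],[0,0,0.016,0,0,0,55],[0,0,0,0,0,0,55]]' > mv.in && python3 drive.py mv.in 30
echo '[[0,0,0.016,0,0,0,55],[0,0,0,0,0,0,55]]' > mv.in && python3 drive.py mv.in
```

```text
time_s: 13.05
ee_pos: [546.6, 93.0, 96.1]
tool_rot: [-0.697, 0.717, -0.0, 0.001]
ft_force: [0.1, 0.1, -0.1]
grip_width: 61.8
grasp_force: 34.6
time_s: 13.3
ee_pos: [546.2, 93.2, 94.4]
tool_rot: [-0.698, 0.717, -0.0, 0.0]
ft_force: [-0.2, -0.6, -1.2]
grip_width: 61.7
grasp_force: 34.6
```

In the tool's units: 1 mm is 0.016, 0.5 mm is 0.008.

```bash
echo '[[0,0,0.016,0,0,0,55],[0,0,0.008,0,0,0,55],[0,0,0,0,0,0,85],[0,0,0,0,0,0,85],[0,0,0,0,0,0,85]]' > mv.in && python3 drive.py mv.in
echo '[[0,0,-0.64,0,0,0,85],[0,0,-0.48,0,0,0,85],[0,0,0,0,0,0,85]]' > mv.in && python3 drive.py mv.in
python3 bub.py; python3 go.py 430.5 -239.5 110 178.4
```

```text
time_s: 13.92
ee_pos: [546.3, 93.1, 92.8]
tool_rot: [-0.698, 0.717, -0.0, 0.0]
ft_force: [-0.1, -0.4, -0.1]
grip_width: 85.1
grasp_force: 0.0
time_s: 14.3
ee_pos: [547.8, 93.5, 165.6]
tool_rot: [-0.698, 0.717, -0.001, 0.003]
ft_force: [0.1, -0.6, -0.2]
grip_width: 85.3
grasp_force: 0.0
top None
side {'val': np.float64(0.6), 'len': np.float64(91.6), 'w': np.float64(893.0)}
[545.9  93.2 162.5] [-0.6  0.2 -0.7] 14.4
tcp [545.9  93.2 162.5] yaw 178.4 shift now [335.7 106.4  52.3] shift after turn [335.8 106.1  52.5] turn [0. 0. 0.] t 14.4
```

In the tool's units: 56 mm is 0.896, 20 mm is 0.32.

```bash
echo '[[0.896,0.288,0,0,0,0,85],[0.896,0.288,0,0,0,0,85],[0.896,0.288,0,0,0,0,85],[0.896,0.288,0,0,0,0,85],[0.896,0.272,0.32,0,0,0,85]]' > mv.in && python3 drive.py mv.in>/dev/null
echo '[[0.896,0.272,0.48,0,0,0,85],[0,0,0,0,0,0,85],[0,0,0,0,0,0,85]]' > mv.in && python3 drive.py mv.in >/dev/null
python3 - <<'E'
from h import *
T=snap("top"); crop(T,210,180,300,160,2.6,"g4")
E
python3 go.py 430.5 -239.5 7.5 178.4
```

```text
tcp [ 432.2 -236.8  114. ] yaw 178.5 shift now [  2.8   1.6 106.5] shift after turn [  2.8   1.6 106.5] turn [0. 0. 0.] t 15.4
```

View pics/g4.png

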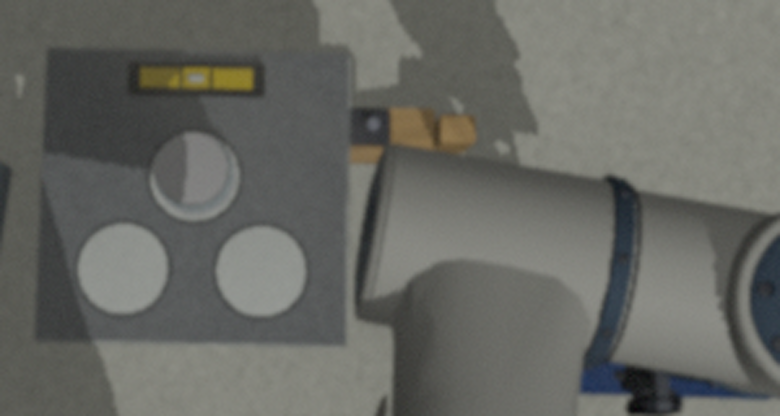

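Top crop: bubble centred at (197,78), the first jar on the middle ring at (195,175), and the wedge under the lug at (372,125). Before each descent I'll check numerically that the next jar hasn't been knocked.

```bash
cat > chk.py <<'E'
import sys,pickle
from h import *
T,S0=pickle.load(open("s0.pkl","rb")); S=snap("side")
def p(s,X):
    u=proj(s,X).astype(int); return s["img"][u[1]-14:u[1]+14,u[0]-14:u[0]+14]
x,y=map(float,sys.argv[1:3]); t=p(S0,[x,y,40])
u=proj(S,[x,y,40]).astype(int); w=S["img"][u[1]-30:u[1]+30,u[0]-30:u[0]+30]
r=cv2.matchTemplate(w,t,cv2.TM_CCOEFF_NORMED); _,m,_,l=cv2.minMaxLoc(r); print("match",round(m,2),"shift px",np.array(l)-16)
E
python3 chk.py 430.5 -239.5; python3 chk.py 432 -330.5
```

```text
match 0.99 shift px [0 0]
match 0.39 shift px [0 1]
```

In the tool's units: 40 mm is 0.64, 26 mm is 0.416.

```bash
echo '[[0.0448,0.0256,0.64,0,0,0,85],[0,0,0.64,0,0,0,85],[0,0,0.416,0,0,0,85],[0,0,0,0,0,0,85],[0,0,0,0,0,0,55]]' > mv.in && python3 drive.py mv.in 30
echo '[[0,0,0,0,0,0,55],[0,0,0,0,0,0,55],[0,0,0,0,0,0,55]]' > mv.in && python3 drive.py mv.in 30
echo '[[0,0,-0.48,0,0,0,55],[0,0,-0.8,0,0,0,55],[0,0,-0.96,0,0,0,55],[0,0,0,0,0,0,55]]' > mv.in && python3 drive.py mv.in 30
python3 go.py 471.8 149.2 150 178.4
```

```text
time_s: 16.18
ee_pos: [431.7, -239.8, 9.5]
tool_rot: [-0.698, 0.716, -0.001, 0.0]
ft_force: [0.6, -0.0, 0.5]
grip_width: 69.4
grasp_force: 0.0
time_s: 16.55
ee_pos: [432.0, -240.0, 10.3]
tool_rot: [-0.698, 0.716, -0.002, 0.001]
ft_force: [-0.9, 1.2, 5.8]
grip_width: 61.7
grasp_force: 31.7
time_s: 17.05
ee_pos: [433.8, -241.1, 154.5]
tool_rot: [-0.698, 0.716, -0.006, 0.003]
ft_force: [-0.2, -0.4, -2.4]
grip_width: 61.9
grasp_force: 33.7
tcp [ 433.8 -241.1  154.5] yaw 178.5 shift now [-391.2  -27.7    3.4] shift after turn [-391.2  -27.1    4.5] turn [-0. -0.  0.] t 17.1
```

In the tool's units: -56 mm is -0.896, -10 mm is -0.16.

```bash
echo '[[-0.896,-0.064,-0.16,0,0,0,55],[-0.896,-0.064,0,0,0,0,55],[-0.896,-0.064,0,0,0,0,55],[-0.896,-0.064,0,0,0,0,55],[-0.896,-0.064,0,0,0,0,55]]' > mv.in && python3 drive.py mv.in 30 >/dev/null
echo '[[-0.896,-0.064,0,0,0,0,55],[-0.88,-0.064,0,0,0,0,55],[0,0,0,0,0,0,55],[0,0,0,0,0,0,55]]' > mv.in && python3 drive.py mv.in
python3 go.py 471.7 149.6 96.5 178.4
```

```text
time_s: 18.18
ee_pos: [468.3, 150.1, 157.8]
tool_rot: [-0.698, 0.716, 0.0, -0.0]
ft_force: [0.5, -0.7, -0.8]
grip_width: 61.4
grasp_force: 33.7
tcp [468.3 150.1 157.8] yaw 178.5 shift now [ 0.4 -3.4 61.3] shift after turn [ 0.4 -3.4 61.3] turn [ 0. -0.  0.] t 18.2
```

In the tool's units: 30 mm is 0.48, 25 mm is 0.4.

```bash
echo '[[0,-0.048,0.48,0,0,0,55],[0,0,0.4,0,0,0,55],[0,0,0.096,0,0,0,55],[0,0,0.016,0,0,0,55],[0,0,0,0,0,0,55]]' > mv.in && python3 drive.py mv.in 30
echo '[[0,0,0.016,0,0,0,55],[0,0,0,0,0,0,55]]' > mv.in && python3 drive.py mv.in
```

```text
time_s: 18.8
ee_pos: [472.6, 150.1, 97.3]
tool_rot: [-0.697, 0.717, -0.0, 0.001]
ft_force: [-0.3, 0.4, -2.1]
grip_width: 61.8
grasp_force: 33.7
time_s: 19.05
ee_pos: [472.0, 150.2, 95.5]
tool_rot: [-0.697, 0.717, -0.0, 0.0]
ft_force: [-0.7, 0.0, -1.3]
grip_width: 61.8
grasp_force: 33.7
```

In the tool's units: 1 mm is 0.016.

```bash
echo '[[0,0,0.016,0,0,0,55],[0,0,0,0,0,0,55],[0,0,0,0,0,0,85],[0,0,0,0,0,0,85],[0,0,0,0,0,0,85]]' > mv.in && python3 drive.py mv.in
echo '[[0,0,-0.64,0,0,0,85],[0,0,-0.48,0,0,0,85],[0,0,0,0,0,0,85]]' > mv.in && python3 drive.py mv.in
python3 bub.py; python3 chk.py 432 -330.5; python3 go.py 432 -330.5 110 178.4
```

```text
time_s: 19.68
ee_pos: [471.9, 150.1, 94.1]
tool_rot: [-0.697, 0.717, -0.0, -0.0]
ft_force: [-0.3, -0.8, 1.0]
grip_width: 85.1
grasp_force: 0.0
time_s: 20.05
ee_pos: [473.4, 150.8, 166.6]
tool_rot: [-0.698, 0.717, -0.001, 0.003]
ft_force: [0.5, -0.3, 0.0]
grip_width: 85.1
grasp_force: 0.0
top {'val': np.float64(0.3), 'len': np.float64(88.0), 'w': np.float64(1582.0)}
side {'val': np.float64(-10.8), 'len': np.float64(71.9), 'w': np.float64(883.0)}
[471.7 150.1 163.8] [ 0.2  0.  -0.3] 20.1
match 0.69 shift px [0 0]
tcp [471.3 149.9 163.3] yaw 178.4 shift now [481.3  26.2  53.5] shift after turn [481.3  25.9  53.3] turn [ 0. -0.  0.] t 20.2
```

In the tool's units: 60 mm is 0.96, 3.4 mm is 0.0544.

```bash
echo '[[0.96,0.0544,0,0,0,0,85],[0.96,0.0528,0,0,0,0,85],[0.96,0.0528,0,0,0,0,85],[0.96,0.0528,0,0,0,0,85],[0,0,0,0,0,0,85]]' > mv.in && python3 drive.py mv.in>/dev/null
cat > caps.py <<'E'
from h import *
T=snap("top"); g=T["img"].astype(int)
m=(abs(g[...,2]-g[...,0])<14)&(g.min(2)>100); m[:, :370]=0; m[:270]=0; m[335:]=0; m[:,515:]=0
n,l,st,c=cv2.connectedComponentsWithStats(m.astype(np.uint8))
for i in range(1,n):
    if 150<st[i,4]<3000: print(st[i],np.round(onz(T,c[i],52),1))
E
python3 caps.py
```

```text
[ 370  270  145   65 1723] [ 411.4 -223.5   52. ]
[380 270  81  51 673] [ 431.4 -195.5   52. ]
[471 287  30  27 574] [ 431.8 -333.5   52. ]
```

In the tool's units: 61 mm is 0.976, 60 mm is 0.96.

```bash
echo '[[0.96,0.0528,0,0,0,0,85],[0.96,0.0528,0,0,0,0,85],[0.96,0.0528,0,0,0,0,85],[0.976,0.048,0.848,0,0,0,85],[0,0,0,0,0,0,85]]' > mv.in && python3 drive.py mv.in>/dev/null;  echo '[[0,0,0,0,0,0,85]]' > mv.in && python3 drive.py mv.in>/dev/null
python3 go.py 432 -331 7.5 178.4
```

```text
tcp [ 434.2 -315.4  122.8] yaw 178.5 shift now [ 15.7   1.6 115.3] shift after turn [ 15.7   1.7 115.3] turn [0. 0. 0.] t 21.6
```

The manual's scale: shifts go in shares of 62.5 mm and turns go in shares of pi/2 rad. Converting my numbers, 40 mm is 0.64, 30 mm is 0.48.

```bash
echo '[[0.248,0.024,0.48,0,0,0,85],[0,0,0.64,0,0,0,85],[0,0,0.48,0,0,0,85],[0,0,0.224,0,0,0,85],[0,0,0,0,0,0,85]]' > mv.in && python3 drive.py mv.in 30
echo '[[0,0,0,0,0,0,55],[0,0,0,0,0,0,55],[0,0,0,0,0,0,55],[0,0,0,0,0,0,55]]' > mv.in && python3 drive.py mv.in 30
echo '[[0,0,-0.48,0,0,0,55],[0,0,-0.8,0,0,0,55],[0,0,-0.96,0,0,0,55],[0,0,-0.16,0,0,0,55]]' > mv.in && python3 drive.py mv.in 30
python3 go.py 468.7 39.5 160 178.4
```

```text
time_s: 22.25
ee_pos: [432.4, -330.9, 9.5]
tool_rot: [-0.698, 0.716, 0.0, -0.0]
ft_force: [-0.1, -0.1, -0.0]
grip_width: 84.9
grasp_force: 0.0
time_s: 22.75
ee_pos: [433.4, -332.1, 11.4]
tool_rot: [-0.698, 0.716, -0.002, 0.001]
ft_force: [0.4, 2.2, 4.9]
grip_width: 61.3
grasp_force: 31.3
time_s: 23.25
ee_pos: [434.1, -333.1, 164.9]
tool_rot: [-0.698, 0.716, -0.005, 0.002]
ft_force: [1.1, -0.9, -2.4]
grip_width: 61.1
grasp_force: 33.8
tcp [ 434.1 -333.1  164.9] yaw 178.5 shift now [-373.4  -24.6    3.4] shift after turn [-373.4  -24.2    4.9] turn [-0. -0.  0.] t 23.2
```

In the tool's units: -54 mm is -0.864, -3.5 mm is -0.056.

```bash
echo '[[-0.864,-0.056,0,0,0,0,55],[-0.864,-0.056,0,0,0,0,55],[-0.864,-0.056,0,0,0,0,55],[-0.864,-0.056,0,0,0,0,55],[-0.864,-0.056,0,0,0,0,55]]' > mv.in && python3 drive.py mv.in 30 >/dev/null
echo '[[-0.864,-0.056,0,0,0,0,55],[-0.784,-0.056,0,0,0,0,55],[0,0,0,0,0,0,55],[0,0,0,0,0,0,55]]' > mv.in && python3 drive.py mv.in
python3 go.py 468.7 39.8 97.5 178.4
```

```text
time_s: 24.38
ee_pos: [465.8, 40.5, 158.7]
tool_rot: [-0.698, 0.716, 0.0, -0.0]
ft_force: [0.4, -0.1, -2.0]
grip_width: 61.4
grasp_force: 33.8
tcp [465.8  40.5 158.7] yaw 178.5 shift now [ 0.6 -3.  61.2] shift after turn [ 0.6 -2.9 61.2] turn [ 0. -0.  0.] t 24.4
```

In the tool's units: 30 mm is 0.48, 25 mm is 0.4.

```bash
echo '[[0.008,-0.04,0.48,0,0,0,55],[0,0,0.4,0,0,0,55],[0,0,0.096,0,0,0,55],[0,0,0.016,0,0,0,55],[0,0,0,0,0,0,55]]' > mv.in && python3 drive.py mv.in 30
echo '[[0,0,0.016,0,0,0,55],[0,0,0,0,0,0,55]]' > mv.in && python3 drive.py mv.in
```

```text
time_s: 25.0
ee_pos: [469.6, 39.9, 98.2]
tool_rot: [-0.697, 0.717, -0.0, 0.001]
ft_force: [0.2, -0.1, -2.1]
grip_width: 61.6
grasp_force: 33.8
time_s: 25.25
ee_pos: [469.1, 40.1, 96.5]
tool_rot: [-0.698, 0.717, -0.0, 0.0]
ft_force: [-0.3, 0.5, -1.8]
grip_width: 61.2
grasp_force: 33.8
```

In the tool's units: 1 mm is 0.016.

```bash
echo '[[0,0,0.016,0,0,0,55],[0,0,0,0,0,0,55],[0,0,0,0,0,0,85],[0,0,0,0,0,0,85],[0,0,0,0,0,0,85]]' > mv.in && python3 drive.py mv.in
echo '[[0,0,-0.64,0,0,0,85],[0,0,-0.64,0,0,0,85],[0,0,0,0,0,0,85]]' > mv.in && python3 drive.py mv.in
echo '[[-0.864,0,0,0,0,0,85],[-0.864,0,0,0,0,0,85],[-0.864,0,0,0,0,0,85],[-0.864,0,0,0,0,0,85],[-0.864,0,0,0,0,0,85]]' > mv.in && python3 drive.py mv.in
echo '[[0,0,0,0,0,0,85],[0,0,0,0,0,0.0637,70]]' > mv.in && python3 drive.py mv.in >/dev/null
python3 go.py 461 308.5 122 172.3
python3 bub.py
python3 - <<'E'
from h import *
T=snap("top"); crop(T,110,180,270,150,2.9,"g5")
S=snap("side"); crop(S,160,185,320,235,2.5,"g5s")
E
```

```text
time_s: 25.88
ee_pos: [469.0, 40.0, 95.2]
tool_rot: [-0.698, 0.717, -0.0, 0.0]
ft_force: [1.4, -0.8, 0.2]
grip_width: 84.8
grasp_force: 0.0
time_s: 26.25
ee_pos: [471.0, 40.5, 178.4]
tool_rot: [-0.698, 0.716, -0.002, 0.003]
ft_force: [0.3, -0.0, -1.1]
grip_width: 84.8
grasp_force: 0.0
time_s: 26.88
ee_pos: [475.7, 311.5, 174.2]
tool_rot: [-0.698, 0.717, 0.0, -0.001]
ft_force: [1.1, 0.5, 0.5]
grip_width: 85.1
grasp_force: 0.0
tcp [475.7 309.9 173.9] yaw 172.6 shift now [ 3.2 14.3 51.9] shift after turn [ 3.4 14.4 51.9] turn [ 0. -0.  0.] t 27.1
top {'val': np.float64(0.4), 'len': np.float64(87.9), 'w': np.float64(1616.0)}
side {'val': np.float64(0.2), 'len': np.float64(93.1), 'w': np.float64(847.0)}
[475.9 309.3 174.3] [ 0.1 -0.3  0.2] 27.2
```

View pics/g5.png

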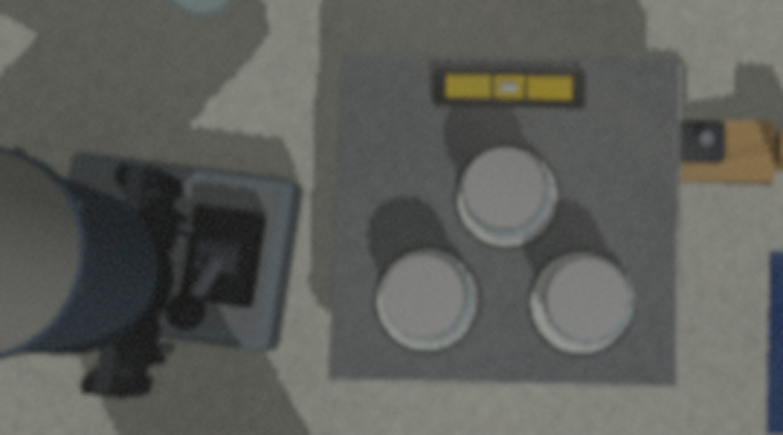

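Three jars stand on their three rings at (507,195), (425,300), (583,302), with the bubble centred at (508,87). The lever ball is visible at (185,310), at idle. Now I'll cage the lever ball.

In the tool's units: 20 mm is 0.32, 18 mm is 0.288.

```bash
echo '[[0.032,0.224,0,0,0,0,70],[0,0,0.32,0,0,0,70],[0,0,0.288,0,0,0,70],[0,0,0.192,0,0,0,70],[0,0,0,0,0,0,70]]' > mv.in && python3 drive.py mv.in 20
echo '[[0,0,0,0,0,0,20],[0,0,0,0,0,0,20],[0,0,0,0,0,0,20],[0,0,0,0,0,0,20],[0,0,0,0,0,0,20]]' > mv.in && python3 drive.py mv.in 20
python3 go.py 506 303 134 172.3
```

```text
time_s: 27.95
ee_pos: [461.4, 309.2, 124.5]
tool_rot: [-0.661, 0.75, -0.0, -0.001]
ft_force: [-0.3, -0.2, 0.6]
grip_width: 70.1
grasp_force: 0.0
time_s: 28.58
ee_pos: [462.3, 310.0, 125.8]
tool_rot: [-0.661, 0.75, -0.0, 0.001]
ft_force: [-2.2, 0.2, 5.0]
grip_width: 24.3
grasp_force: 19.6
tcp [462.3 310.  125.8] yaw 172.7 shift now [  1.4 -44.2  -8.2] shift after turn [  1.  -44.2  -8.2] turn [-0.  0.  0.] t 28.6
```

In the tool's units: 60 mm is 0.96, -50 mm is -0.8.

```bash
echo '[[0,0,0,0,0,0,34],[0,0,0,0,0,0,34],[0,0,0,0,0,0,34]]' > mv.in && python3 drive.py mv.in 20
echo '[[0,-0.192,-0.064,0,0,0,34],[0,-0.192,-0.064,0,0,0,34],[0,-0.192,-0.048,0,0,0,34],[0,-0.192,-0.032,0,0,0,34],[0,0,0,0,0,0,34]]' > mv.in && python3 drive.py mv.in 20
echo '[[0,0,0,0,0,0,70],[0,0,0,0,0,0,70],[0,0,0,0,0,0,70],[0,0,0,0,0,0,70]]' > mv.in && python3 drive.py mv.in
echo '[[0,0,-0.8,0,0,0,70],[0,0.96,0,0,0,0,70],[0,0.96,0,0,0,0,70],[0,0,0,0,0,0,70]]' > mv.in && python3 drive.py mv.in
python3 - <<'E'
from h import *
T=snap("top"); S=snap("side"); a=T["img"][210:330,110:240]; b=S["img"][290:430,150:300]
k=3.0
im=np.zeros((440,880,3),np.uint8); A=cv2.resize(a,None,fx=k,fy=k); B=cv2.resize(b,None,fx=k-.1,fy=k-.1)
im[:A.shape[0],:A.shape[1]]=A; im[:B.shape[0],400:400+B.shape[1]]=B; im=im[:410,:800+35][:, :800]
cv2.imwrite("pics/g6.png",im[:,:,::-1])
print([proj(T,p) for p in ((507,304,147),(463,310,135))],[proj(S,p) for p in ((507,304,147),(463,310,135))])
E
```

```text
time_s: 28.95
ee_pos: [461.9, 309.5, 124.8]
tool_rot: [-0.661, 0.751, -0.0, -0.0]
ft_force: [0.3, 0.2, -0.3]
grip_width: 34.0
grasp_force: 0.0
time_s: 29.58
ee_pos: [510.8, 303.3, 138.0]
tool_rot: [-0.66, 0.751, -0.0, 0.0]
ft_force: [-0.6, -0.1, -0.6]
grip_width: 34.1
grasp_force: 0.0
time_s: 30.08
ee_pos: [509.5, 303.7, 138.3]
tool_rot: [-0.661, 0.75, -0.0, 0.0]
ft_force: [0.2, -0.3, 0.6]
grip_width: 69.9
grasp_force: 0.0
time_s: 30.58
ee_pos: [387.6, 319.0, 188.9]
tool_rot: [-0.662, 0.749, 0.0, 0.0]
ft_force: [1.1, 0.1, 0.3]
grip_width: 69.9
grasp_force: 0.0
[array([175.67667452, 264.02484197]), array([173.65855099, 286.77246965])] [array([238.38114972, 310.97732923]), array([252.52842001, 329.19675816])]
```

View pics/g6.png

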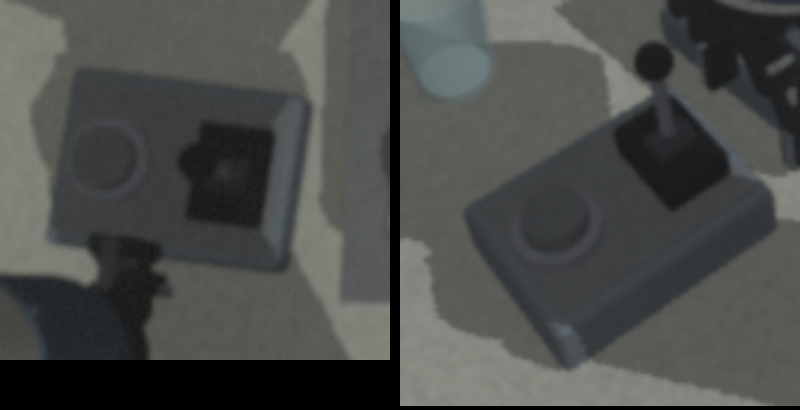

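Left (top view): ball at (192,163), on the pivot line. Right (side view): ball at (653,62), matching the upright projection. Button top is at (102,158) and (555,218). Press it with shut fingers.

```bash
python3 - <<'E'
from h import *
T=snap("top");S=snap("side")
print("button",tri(T,(102/3-.3+110,158/3-.3+210),S,(155/2.9-.3+150,218/2.9-.3+290)))
print("ball",tri(T,(192/3-.3+110,163/3-.3+210),S,(253/2.9-.3+150,62/2.9-.3+290)))
E
python3 go.py 517.5 391 100 172.3
```

```text
button (array([518.18517563, 394.30382123,  64.64866673]), np.float64(0.7544488161817126))
ball (array([506.83487676, 307.21250141, 149.54483685]), np.float64(0.06900916883804739))
tcp [391.3 318.9 188.2] yaw 172.7 shift now [ -87.5 -116.    88.3] shift after turn [ -88.4 -115.4   88.2] turn [-0.  0.  0.] t 30.8
```

In the tool's units: -58 mm is -0.928, -44 mm is -0.704.

```bash
echo '[[-0.704,-0.928,0,0,0,0,0],[-0.696,-0.928,0,0,0,0,0],[0,0,0.64,0,0,0,0],[0,0,0.704,0,0,0,0],[0,0,0,0,0,0,0]]' > mv.in && python3 drive.py mv.in 30
echo '[[0,0,0,0,0,0,0]]' > mv.in && python3 drive.py mv.in
python3 go.py 517.5 391.5 60.5 172.3
```

```text
time_s: 31.4
ee_pos: [498.3, 378.4, 99.7]
tool_rot: [-0.66, 0.751, -0.0, -0.005]
ft_force: [-0.2, 0.3, 1.0]
grip_width: 0.0
grasp_force: 0.0
time_s: 31.52
ee_pos: [500.7, 381.1, 105.9]
tool_rot: [-0.661, 0.751, -0.0, 0.001]
ft_force: [1.2, -0.4, 0.8]
grip_width: 0.2
grasp_force: 0.0
tcp [500.7 381.1 105.9] yaw 172.7 shift now [-12.4 -15.3  45.5] shift after turn [-12.6 -15.3  45.4] turn [-0.  0.  0.] t 31.5
```

In the tool's units: 20 mm is 0.32, -15.5 mm is -0.248.

```bash
echo '[[-0.2,-0.248,0,0,0,0,0],[0,0,0.32,0,0,0,0],[0,0,0.16,0,0,0,0],[0,0,0,0,0,0,0]]' > mv.in && python3 drive.py mv.in
echo '[[0,0,0.048,0,0,0,0],[0,0,0.048,0,0,0,0],[0,0,0.048,0,0,0,0],[0,0,0.048,0,0,0,0],[0,0,0,0,0,0,0]]' > mv.in && python3 drive.py mv.in
```

```text
time_s: 32.02
ee_pos: [516.2, 391.3, 74.9]
tool_rot: [-0.661, 0.751, -0.0, 0.0]
ft_force: [0.5, 0.6, 1.5]
grip_width: 0.0
grasp_force: 0.0
time_s: 32.65
ee_pos: [516.5, 391.7, 62.6]
tool_rot: [-0.661, 0.75, -0.0, 0.001]
ft_force: [0.7, 0.7, 4.0]
grip_width: -0.2
grasp_force: 2.1
```

In the tool's units: 1.5 mm is 0.024, 1 mm is 0.016.

```bash
echo '[[0,0,0.024,0,0,0,0],[0,0,0.016,0,0,0,0],[0,0,0,0,0,0,0]]' > mv.in && python3 drive.py mv.in; python3 bub.py
for i in 1 2 3 4 5 6 7; do echo '[[0,0,0,0,0,0,0],[0,0,0,0,0,0,0],[0,0,0,0,0,0,0],[0,0,0,0,0,0,0],[0,0,0,0,0,0,0]]' > mv.in && python3 drive.py mv.in | grep -E 'time|ft|ee'; done
```

```text
time_s: 33.02
ee_pos: [516.6, 391.7, 61.1]
tool_rot: [-0.661, 0.75, -0.0, 0.001]
ft_force: [-1.7, 0.9, 9.6]
grip_width: -0.2
grasp_force: 4.6
top {'val': np.float64(0.3), 'len': np.float64(87.9), 'w': np.float64(1599.0)}
side None
[516.6 391.7  61. ] [-0.8  0.1  9.1] 33.1
time_s: 33.75
ee_pos: [516.6, 391.7, 61.0]
ft_force: [-0.6, 1.0, 9.6]
time_s: 34.38
ee_pos: [516.6, 391.7, 61.1]
ft_force: [-1.0, 0.6, 9.5]
time_s: 35.0
ee_pos: [516.6, 391.7, 61.0]
ft_force: [-0.9, 0.3, 9.5]
time_s: 35.62
ee_pos: [516.6, 391.7, 61.1]
ft_force: [-1.7, -0.1, 9.7]
time_s: 36.25
ee_pos: [516.6, 391.7, 61.0]
ft_force: [-1.3, 0.8, 8.7]
time_s: 36.88
ee_pos: [516.6, 391.7, 61.1]
ft_force: [-1.1, -0.1, 9.3]
time_s: 37.5
ee_pos: [516.6, 391.7, 61.1]
ft_force: [-1.7, 0.8, 8.9]
```

In the tool's units: -55 mm is -0.88, -50 mm is -0.8.

```bash
echo '[[0,0,-0.32,0,0,0,0],[0,0,-0.8,0,0,0,0],[0,0,-0.88,0,0,0,70],[0,0.8,0,0,0,0,70],[0,0.88,0,0,0,0,70]]' > mv.in && python3 drive.py mv.in
echo '[[0,0,0,0,0,0,70],[0,0,0,0,0,0,70]]' > mv.in && python3 drive.py mv.in >/dev/null
python3 - <<'E'
from h import *
T=snap("top"); crop(T,110,180,270,150,2.9,"g7")
E
python3 go.py 508 304.5 190 172.3
```

```text
time_s: 38.12
ee_pos: [410.5, 404.1, 183.7]
tool_rot: [-0.66, 0.751, 0.0, -0.001]
ft_force: [-0.9, 1.1, -1.0]
grip_width: 54.5
grasp_force: 0.0
tcp [412.1 404.2 184. ] yaw 172.7 shift now [  86.8 -107.7   -5.9] shift after turn [  86.  -108.4   -6. ] turn [ 0. -0.  0.] t 38.4
```

View pics/g7.png

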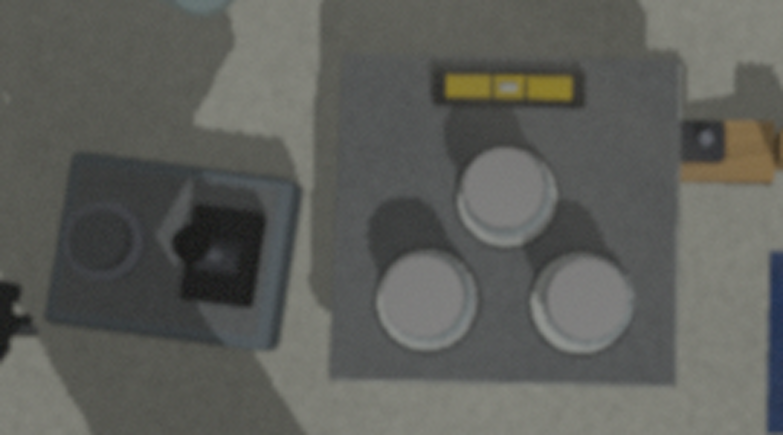

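After the hold the bubble is still centred at (508,87), the jars are unmoved on their rings, the ball is still upright at (190,243), and the button is out. Pull the lever back next.

In the tool's units: -54 mm is -0.864, 43 mm is 0.688.

```bash
echo '[[0.688,-0.864,-0.08,0,0,0,70],[0.688,-0.864,0,0,0,0,70],[0,0,0,0,0,0,70],[0,0,0,0,0,0,70]]' > mv.in && python3 drive.py mv.in >/dev/null
python3 go.py 507.5 305.5 138 172.3
```

```text
tcp [499.6 314.4 188.4] yaw 172.6 shift now [ 7.8 -9.  50.4] shift after turn [ 7.7 -9.  50.4] turn [ 0. -0.  0.] t 38.9
```

In the tool's units: 25 mm is 0.4, -9 mm is -0.144.

```bash
echo '[[0.12,-0.144,0,0,0,0,70],[0,0,0.4,0,0,0,70],[0,0,0.4,0,0,0,70],[0,0,0,0,0,0,34],[0,0,0,0,0,0,34]]' > mv.in && python3 drive.py mv.in 20
echo '[[0,0,0,0,0,0,34],[0,0.192,0.032,0,0,0,34],[0,0.192,0.048,0,0,0,34],[0,0.192,0.064,0,0,0,34],[0,0,0,0,0,0,34]]' > mv.in && python3 drive.py mv.in
echo '[[0,0.128,0.048,0,0,0,34],[0,0.064,0.016,0,0,0,34],[0,0,0,0,0,0,34]]' > mv.in && python3 drive.py mv.in
python3 go.py 458 311 125 172.3
```

```text
time_s: 39.55
ee_pos: [507.4, 307.0, 140.4]
tool_rot: [-0.661, 0.75, -0.0, 0.001]
ft_force: [0.7, 0.2, 0.3]
grip_width: 34.6
grasp_force: 0.0
time_s: 40.17
ee_pos: [469.8, 311.0, 129.9]
tool_rot: [-0.661, 0.75, 0.0, -0.001]
ft_force: [1.1, 0.0, -0.3]
grip_width: 34.0
grasp_force: 0.0
time_s: 40.55
ee_pos: [458.9, 312.5, 126.0]
tool_rot: [-0.661, 0.75, 0.0, -0.0]
ft_force: [0.6, 0.6, 0.1]
grip_width: 34.2
grasp_force: 0.0
tcp [458.9 312.5 126. ] yaw 172.7 shift now [1.6 0.7 1. ] shift after turn [1.6 0.7 1. ] turn [ 0. -0.  0.] t 40.5
```

In the tool's units: 2 mm is 0.032.

```bash
echo '[[0,0.032,0,0,0,0,34],[0,0.032,0,0,0,0,34],[0,0,0,0,0,0,34]]' > mv.in && python3 drive.py mv.in
echo '[[0,-0.048,0,0,0,0,70],[0,0,0,0,0,0,70],[0,0,0,0,0,0,70],[0,0,0,0,0,0,70]]' > mv.in && python3 drive.py mv.in > /dev/null
echo '[[0,0,-0.8,0,0,0,70],[0,0,-0.32,0,0,0,70],[0,0.96,0,0,0,0,70],[0,0.96,0,0,0,0,70],[0,0,0,0,0,0,70]]' > mv.in && python3 drive.py mv.in
python3 bub.py
python3 - <<'E'
from h import *
T=snap("top"); crop(T,110,180,270,150,2.9,"g8")
E
```

```text
time_s: 40.92
ee_pos: [457.0, 312.8, 126.2]
tool_rot: [-0.661, 0.751, -0.001, 0.001]
ft_force: [7.9, -1.4, -4.6]
grip_width: 33.9
grasp_force: 3.9
time_s: 42.05
ee_pos: [336.4, 328.2, 196.8]
tool_rot: [-0.662, 0.749, 0.001, 0.0]
ft_force: [-0.4, -0.4, 0.5]
grip_width: 69.9
grasp_force: 0.0
top {'val': np.float64(0.3), 'len': np.float64(88.0), 'w': np.float64(1620.0)}
side None
[339.  328.2 196.7] [-0.5  0.8 -0.5] 42.1
```

View pics/g8.png

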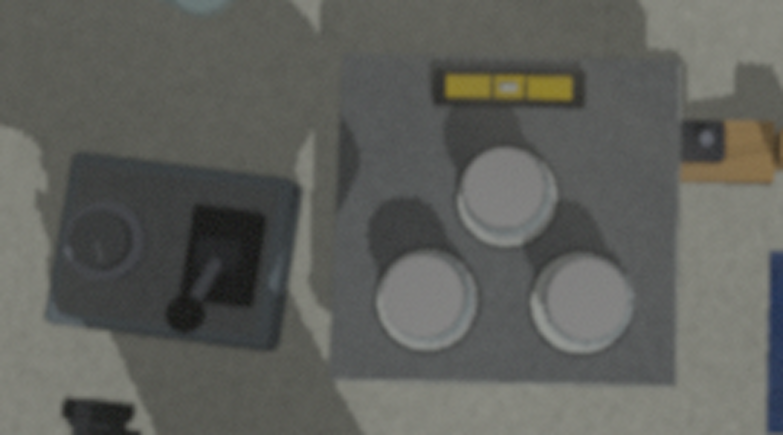

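The lever ball is back at (185,312), its idle position, and the button is out. The jars are on their rings, the bubble is centred, and the gripper is clear.

```bash
echo '[[0,0,0,0,0,0,70],[0,0,0,0,0,0,70],[0,0,0,0,0,0,70]]' > mv.in && python3 drive.py mv.in | grep ft; python3 -c "
from plant import env
print(env.hand_in())"
```

```text
ft_force: [-0.6, -0.4, 0.8]
the job is handed in; nothing more can be done
None
```

I handed the job in with every step done, though no verdict came back: in the last picture the bubble is centred with the wedge under the foot, all three jars stand on their rings, the button (held about 4.4 s with the lever upright) is out, the lever is at idle, and the gripper is clear.

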